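# Turn the leaf of the button sample board

## Task

Someone left the ink pad on the right page of the button sample board. Push it with the fingertips, without lifting it, until it lies flat on the counter completely off the board; then push the half-raised leaf over its hinge and press it down until it lies fully flat on the right page, so that the buttons of the left page can be seen. Do not disturb the two thread spools and the tape measure that stand round the board.

Things in the scene. Friction and masses are not known exactly. Their poses are not given: they have to be found in the camera images.
- sample_board: Dark wooden board, 150 (x) x 280 (y) x 6 mm thick, fixed to the counter, a grey page on each side (left at -y, right at +y) and a steel hinge (knuckles 8 mm thick, tops 14.5 mm above the counter) along its x axis in the middle. Origin: centre of the underside, on the counter; z up; its x points roughly towards the robot. Thin buttons (under 1.5 mm) lie on the left page.
- hinge (a point): The middle of the hinge axis, 10.5 mm above the counter, over the board's origin. Axes as the board's; the hinge axis runs along x.
- leaf (a joint): Hinge angle of the leaf: 0 = flat over the left page (-y), 1.571 = upright, 3.1416 = flat over the right page (its stop). Starts between 0.35 and 0.65. The hinge is stiff (about 0.12 N m of friction): the leaf stays at whatever angle it is left, neither falling nor springing back; 0.5 to 2 N at the free edge moves it.
- leaf_tab (a point): Middle of the outer end of the leaf's thumb tab; moves with the leaf. The leaf is a rigid white plate 5 mm thick centred on the hinge axis, 140 mm along the hinge, reaching 108 mm from the axis; its tab, 44 mm wide in the middle of the free edge, reaches 122 mm. Axes equal the board's when the joint is 0 (leaf along -y) and turn about -x.
- ink_pad: Closed ink pad, flat rounded box with a green lid, 57 (its x) x 73 (its y) x 18 mm, about 0.12 kg, loose, lying on the right page (6 mm above the counter) about a quarter turn round, so that its 73 mm side runs roughly along the hinge. Origin: centre of its underside; z up. While it lies there the leaf cannot lie flat.
- thread_spool_1: Upright thread spool with white thread, 29 mm across, 46 mm tall, loose, standing beyond the board's far (-x) edge on the left-hand half. Origin: centre of its underside. Leave alone.
- thread_spool_2: Upright thread spool with red thread, 29 mm across, 46 mm tall, loose, standing beyond the board's far (-x) edge on the right-hand half. Origin: centre of its underside. Leave alone.
- tape_measure: Yellow pocket tape measure, 74 x 33 x 62 mm tall, loose, standing on the counter between the board's near (+x) edge and the robot. Origin: centre of its underside. Leave alone.
Mind the look-alikes: they are no part of the job. There is more than one size of the ink_pad; the job needs the smaller.

How it is judged:
By the outcome, as a careful person would: the job done as asked, in the order asked, and still so for the second after the job is handed in, with the robot touching nothing.
It also fails if it takes over 54 s, if anything falls off the work surface, if the arm or the gripper's body presses on something with over 40 N, if the wrist force passes 120 N, or if a joint passes its speed limit or range.

## Robot

A 6-joint arm with a two-finger parallel gripper is mounted at the origin on the work surface; the furniture and walls round the work are solid. World frame = base frame: x ahead of the robot, y to its left, z up, the work surface at z = 0. Lengths are in mm, angles in rad, forces in N, time in s.
With the tool pointing down it reaches from about 350 to 875 mm from the base axis. Payload 4.2 kg.
Tool frame: the origin (TCP) lies midway between the tips of the shut fingers; the grasp point (between the pads) lies 19 mm behind it; z points along the fingers, y is the line along which they close (so a half turn about z gives the same grasp; the last joint's range is limited). The gripper opens to 85 mm and grips with 20 to 120 N. Pads are 22 mm wide; open, the fingers measure 114 mm over their backs; the gripper's body (76 mm by 85 mm) begins 54 mm behind the grasp point. The pads swing forward as they close: fully open they stand 13 mm farther back than shut.
Start: joints at [-1.039, 0.385, 0.008, 0, -1.194, -0.259], TCP at [168.41, -601.862, 231.312] pointing down, gripper open.
Joint ranges: [-3.14, 3.14], [-1.21, 2.06], [-1.07, 1.41], [-3.16, 2.05], [-2.99, -0.16], [-3.1, 3.1]. Speed limits (rad/s): [2.79, 2.79, 3.14, 3.14, 3.14, 3.14].

## Interface

Orientations are given as a unit quaternion [x, y, z, w].
In Python, from bench import arm gives the robot as it stands. The module is installed in compiled form; this text tells all that it offers.
- The arm moves only by the shell command python3 -m handwheel 'ROWS' [OPENING]. ROWS is JSON, a list of rows, each an object of numbers: "x", "y", "z": the shift along the world's x, y, z each as a share of 20 cm, from -1 to 1; "ax", "ay", "az": the turn, a rotation vector about the world's x, y, z each as a share of 90 degrees, from -1 to 1. In form: [{"x": .., "y": .., "z": .., "ax": .., "ay": .., "az": ..}, ...]. A call has exactly 8 rows; each row shifts and turns the commanded pose from where the row before left it; what a row does not reach is not made up. A row lasts 1/10 s, in which the tool goes at most 50 mm and 8.59 degrees, less where a joint would pass 70% of its speed; a pose out of reach is approached as far as the arm can. A call with a number of a shift or a turn outside -1 to 1 is refused whole. A call with a gripper value outside its range is refused whole. OPENING is the opening, from -1 (shut) to 1 (fully open), set as the call begins (- or left out, the last holds). The fingers move at their own pace and stop on an object; the grip force is fixed at half the most. Time passes only in rows, so rows that do not move let the fingers close, or fill a call up. It gives the time, the measured TCP pose, the force, the opening and the grip force at its end, in the units of the state.
- arm.read_state(): the state, without advancing time (a new reading comes with each control period).
- arm.get_image(name): name is "scene" or "top"; returns the picture (480x640x3 uint8, red, green, blue); there is no depth.
- arm.camera_params(name): a dict with "K" (3x3 intrinsics, pixels), "k1" (the pictures are not rectified: a ray, as slopes to the right and down, at radius r is drawn at 1 + k1 r^2 times it, then the intrinsics apply), "position" and "orientation" of the camera in the world. Camera axes: x right, y down, z forward; pixel columns grow to the right and rows downward; lengths in mm; the calibration is good to about 2 mm. A picture is of the moment at which its call begins. camera_params takes no time and is no camera call.
- arm.job_done(): hands the job in; it is judged then, once.
The state is a dict: "clock": time; "joints": joint angles; "joint_vel": joint speeds; "joint_efforts": joint torques, N m; "position": TCP position; "ee_rot": TCP orientation; "contact_force": force on the tool from outside, world axes, zero at the start; "wrist_torque": the same for the moment, N m; "gripper_width": finger opening in mm; "grasp_force": force on a finger pad.
Only numpy, scipy, OpenCV 4.12 (cv2) and the standard library are available. Lean on these libraries where they do the work, as an engineer would, in place of code of your own. Each camera call takes 0.05 s, during which the arm holds its last target. There are 200 camera calls.

## Working session

There is one attempt and no reset: what is moved stays moved. The work goes in short steps, Python scripts to look and compute and a shell command to move; the robot and the scene stay as the last step left them, time stands still between calls to the robot, and variables do not carry over. Pictures are saved under pics/ and viewed, at most 10 in all, crops included, and the job is handed in when it is done.

```bash
mkdir -p pics
cat > h.py <<'E'
import numpy as np, cv2
from scipy.spatial.transform import Rotation as R
from bench import arm
def cam(n):
    p=arm.camera_params(n); q=p["orientation"]
    M=R.from_quat(q).as_matrix() if np.size(q)==4 else np.array(q)
    return np.array(p["K"]),p["k1"],np.array(p["position"]),M
def ray(n,u,v):
    K,k1,c,M=cam(n)
    d=cv2.undistortPoints(np.array([[[u,v]]],float),K,np.array([k1,0,0,0.]))[0,0]
    return c,M@np.array([d[0],d[1],1])
def onz(n,u,v,z):
    c,d=ray(n,u,v); return c+d*(z-c[2])/d[2]
def proj(n,P):
    K,k1,c,M=cam(n)
    p=M.T@(np.array(P,float)-c); 
    return cv2.projectPoints(p[None],np.zeros(3),np.zeros(3),K,np.array([k1,0,0,0.]))[0].ravel()
def snap(n,f):
    im=arm.get_image(n); cv2.imwrite(f,im[:,:,::-1]); return im
E
python3 - <<'E'
from h import *
for n in("scene","top"):
    snap(n,f"pics/{n}0.png"); print(n,cam(n)[2],cam(n)[3][:,2])
print(arm.read_state())
E
```

```text
scene [125.24141614 533.75530352 584.6175222 ] [ 0.47853192 -0.60924671 -0.63231768]
top [ 374.77341832   11.14187739 1089.17283071] [ 0.12789589  0.02037416 -0.99157831]
{'clock': 0.1, 'joints': array([-1.03941195e+00,  3.85459610e-01,  6.76258015e-03, -4.33452443e-04,
       -1.19399579e+00, -2.58575989e-01]), 'joint_vel': array([ 0.00099262, -0.00116761,  0.00201296,  0.00103241,  0.00184356,
       -0.00088048]), 'joint_efforts': array([-6.61703671e-04, -3.93319809e+01,  1.88928473e+01,  4.19791415e+00,
       -2.55264225e-03,  3.02236050e-07]), 'position': array([ 168.25927278, -601.38340149,  230.34333921]), 'ee_rot': array([-1.35902341e-01,  9.90721764e-01,  9.52749589e-04, -1.78939580e-04]), 'contact_force': array([0.24031223, 0.70028081, 0.67280433]), 'wrist_torque': array([0.03909966, 0.04308794, 0.05204081]), 'grasp_force': 0.0, 'gripper_width': 85.18723998639513}
```

View pics/top0.png

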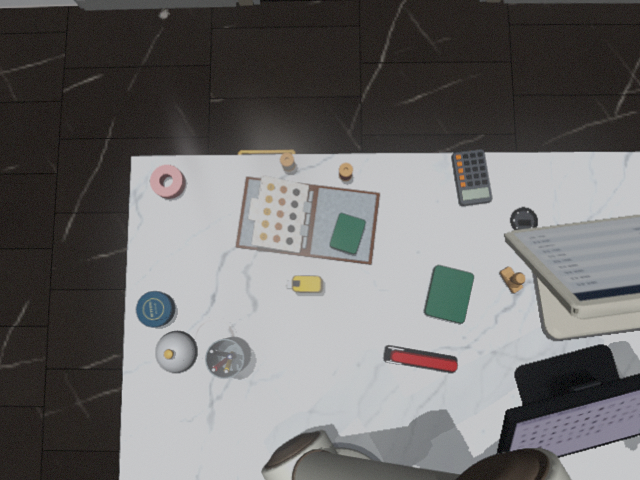

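View pics/scene0.png

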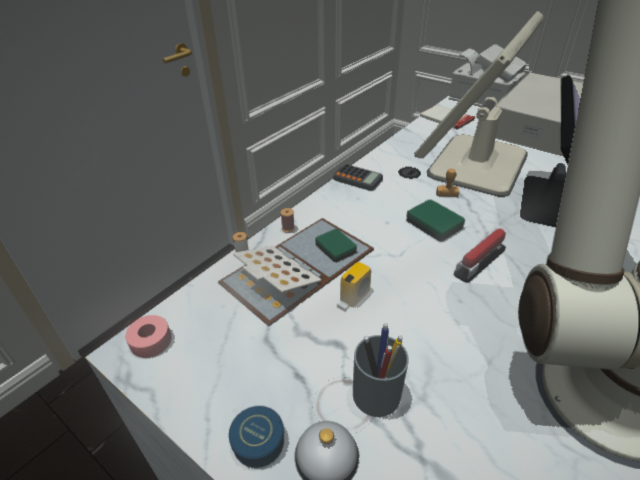

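Both views show the board, with corners at about (246,178), (379,188), (373,264) and (237,248) in the top view. The spools are at (288,160) and (346,171), and the tape measure is at (307,284). There are two green pads. The one at (348,234) is small and lies on the right page; the one at (449,294) is larger and lies on the counter. The small one fits the description. I'll measure it and check it in a crop.

Run:
```python
from h import *
im=cv2.imread("pics/top0.png")
hsv=cv2.cvtColor(im,cv2.COLOR_BGR2HSV)
def show(nm,m,z):
    cs,_=cv2.findContours(m,cv2.RETR_EXTERNAL,cv2.CHAIN_APPROX_NONE)
    for c in cs:
        if cv2.contourArea(c)<60: continue
        P=np.array([onz("top",*p[0],z)[:2] for p in c],np.float32)
        if abs(P).max()>2000: continue
        r=cv2.minAreaRect(P); print(nm,"px",c.reshape(-1,2).mean(0).round(),"c",np.round(r[0]),"size",np.round(r[1]),"ang",round(r[2],1), "box",cv2.boxPoints(r).round().tolist())
roi=np.zeros(im.shape[:2],np.uint8); roi[140:330,225:480]=255
g=cv2.inRange(hsv,(60,80,30),(95,255,200))&roi
show("pad",g,24)
show("yellow",cv2.inRange(hsv,(20,110,100),(35,255,255))&roi&(np.arange(480)[:,None]>260).astype(np.uint8)*255,62)
for n,p in dict(c1=(246,178),c2=(379,187),c3=(373,264),c4=(237,248)).items(): print(n,onz("top",*p,6).round())
for n,p in dict(s1=(288,157),s2=(346,167)).items(): print(n,onz("top",*p,46).round())
for n,u in dict(s1=(240,237),s2=(287,212)).items(): print(n,"scene",onz("scene",*u,46).round())
cr=np.hstack([cv2.resize(im[150:310,225:395],None,fx=2.35,fy=3),cv2.resize(cv2.imread("pics/scene0.png")[195:325,205:385],(400,480))])
cv2.imwrite("pics/crop0.png",cr)
```

```text
pad px [449. 294.] c [ 398. -216.] size [77. 98.] ang 75.6 box [[341.0, -241.0], [436.0, -266.0], [455.0, -191.0], [360.0, -167.0]]
pad px [347. 233.] c [520. -18.] size [53. 68.] ang 71.3 box [[479.0, -32.0], [544.0, -54.0], [561.0, -4.0], [496.0, 18.0]]
yellow px [305. 283.] c [418.  64.] size [48. 25.] ang 89.7 box [[405.0, 40.0], [430.0, 40.0], [430.0, 88.0], [406.0, 88.0]]
c1 [638. 190.   6.]
c2 [617. -84.   6.]
c3 [459. -69.   6.]
c4 [493. 206.   6.]
s1 [670. 100.  46.]
s2 [649. -16.  46.]
s1 scene [660. 106.  46.]
s2 scene [640. -13.  46.]
```

View pics/crop0.png

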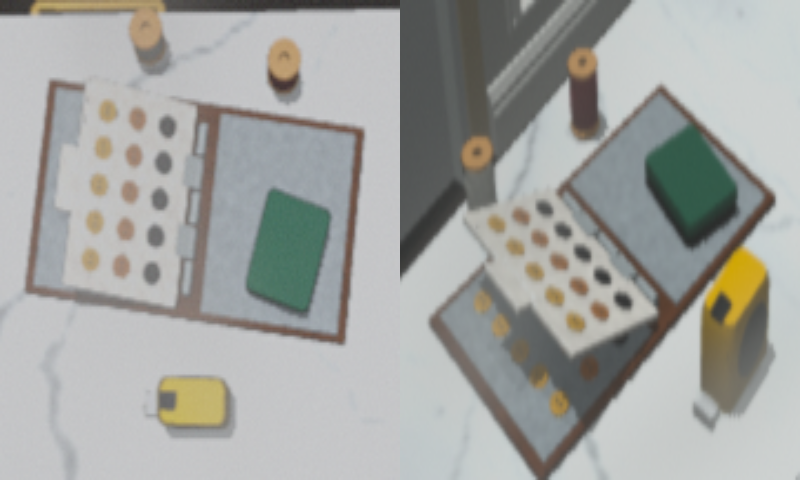

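The crop confirms it: the small green pad lies on the right page, skewed about 13° (measured 53x68, against 77x98 for the big one). The white leaf is half raised on the left. Next I'll check the path for obstacles on the right, such as the laptop stand.

Run:
```python
from h import *
def tri(a,b):
    c1,d1=ray("top",*a);c2,d2=ray("scene",*b)
    A=np.c_[d1,-d2];s=np.linalg.lstsq(A,c2-c1,rcond=None)[0]
    p,q=c1+d1*s[0],c2+d2*s[1];return ((p+q)/2).round(),round(np.linalg.norm(p-q))
for a in((505,237),(577,313)):
  for b in((417,155),(541,14)): print(a,b,tri(a,b))
for z in(0,200,350):print(z,onz("top",505,237,z).round(),onz("top",577,313,z).round(),onz("top",500,455,z).round(),onz("top",640,215,z).round())
print(proj("top",[168,-601,230]),proj("scene",[168,-601,230]))
# leaf tab: tab mid edge approx top px (250,209), scene tab
for s in((243,284),(252,283),(236,258)): print(tri((250,209),s))
```

```text
(505, 237) (417, 155) (array([ 499., -309.,   95.]), 2)
(505, 237) (541, 14) (array([ 377., -214.,  435.]), 164)
(577, 313) (417, 155) (array([ 434., -375.,  104.]), 178)
(577, 313) (541, 14) (array([ 339., -299.,  413.]), 53)
0 [ 512. -339.    0.] [ 358. -476.    0.] [  85. -311.    0.] [ 556. -619.    0.]
200 [ 487. -275.  200.] [ 361. -387.  200.] [ 138. -252.  200.] [ 523. -503.  200.]
350 [ 468. -226.  350.] [ 363. -320.  350.] [ 178. -207.  350.] [ 498. -417.  350.]
[728.69247587 437.05820299] [623.65892271  90.99009597]
(array([573., 180.,  28.]), 10)
(array([566., 175.,  32.]), 6)
(array([569., 177.,  89.]), 28)
```

```bash
python3 -m handwheel '[{"z":0.25},{"z":0.25},{"z":0.25},{"z":0.25},{"z":0.2},{},{},{}]' -0.3
```

```text
invalid input at $[0]: expected keys x, y, z, ax, ay, az
```

```bash
python3 -m handwheel '[{"x":0,"y":0,"z":0.25,"ax":0,"ay":0,"az":0},{"x":0,"y":0,"z":0.25,"ax":0,"ay":0,"az":0},{"x":0,"y":0,"z":0.25,"ax":0,"ay":0,"az":0},{"x":0,"y":0,"z":0.25,"ax":0,"ay":0,"az":0},{"x":0,"y":0,"z":0.25,"ax":0,"ay":0,"az":0},{"x":0,"y":0,"z":0.25,"ax":0,"ay":0,"az":0},{"x":0,"y":0,"z":0,"ax":0,"ay":0,"az":0},{"x":0,"y":0,"z":0,"ax":0,"ay":0,"az":0}]' -0.3
python3 - <<'E'
from h import *
a=snap("top","pics/t1.png");b=snap("scene","pics/s1.png")
cv2.imwrite("pics/both1.png",np.vstack([a[180:480,240:640,::-1],b[0:300,240:640,::-1]]))
E
```

```text
clock: 0.9
position: [168.7, -602.1, 532.1]
ee_rot: [-0.136, 0.991, -0.001, 0.001]
contact_force: [0.6, 0.3, -0.5]
gripper_width: 29.8
grasp_force: 0.0
```

View pics/both1.png

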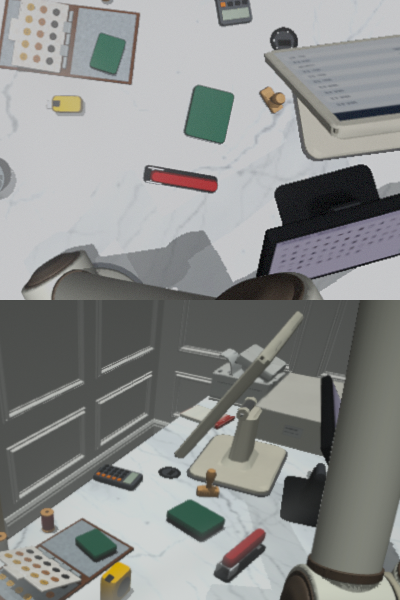

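The picture shows the tilted screen, with its edge at about z 400, and the monitor on the right. At z 532 the tool is above both, so I'll travel at this height.

```bash
python3 -m handwheel '[{"x":0.1,"y":0.2,"z":0.05,"ax":0,"ay":0,"az":0},{"x":0.12,"y":0.21,"z":0.05,"ax":0,"ay":0,"az":0},{"x":0.12,"y":0.21,"z":0,"ax":0,"ay":0,"az":0.08},{"x":0.12,"y":0.21,"z":0,"ax":0,"ay":0,"az":0.08},{"x":0.12,"y":0.21,"z":0,"ax":0,"ay":0,"az":0.08},{"x":0.12,"y":0.21,"z":0,"ax":0,"ay":0,"az":0.08},{"x":0.12,"y":0.21,"z":0,"ax":0,"ay":0,"az":0.08},{"x":0.12,"y":0.21,"z":0,"ax":0,"ay":0,"az":0}]'
python3 -m handwheel '[{"x":0.12,"y":0.21,"z":0,"ax":0,"ay":0,"az":0.08},{"x":0.12,"y":0.21,"z":0,"ax":0,"ay":0,"az":0.08},{"x":0.12,"y":0.21,"z":0,"ax":0,"ay":0,"az":0.06},{"x":0.12,"y":0.21,"z":0,"ax":0,"ay":0,"az":0},{"x":0.12,"y":0.21,"z":-0.05,"ax":0,"ay":0,"az":0},{"x":0.12,"y":0.21,"z":-0.05,"ax":0,"ay":0,"az":0},{"x":0,"y":0,"z":0,"ax":0,"ay":0,"az":0},{"x":0,"y":0,"z":0,"ax":0,"ay":0,"az":0}]'
```

```text
clock: 1.8
position: [356.4, -265.8, 549.6]
ee_rot: [-0.436, 0.9, 0.001, -0.001]
contact_force: [0.3, -0.1, -0.2]
gripper_width: 29.6
grasp_force: 0.0
clock: 2.6
position: [500.6, -14.8, 528.8]
ee_rot: [-0.585, 0.811, 0.001, -0.003]
contact_force: [-0.7, -0.6, 0.9]
gripper_width: 30.0
grasp_force: 0.0
```

```bash
python3 -m handwheel '[{"x":0.09,"y":0.11,"z":-0.15,"ax":0,"ay":0,"az":0},{"x":0.09,"y":0.11,"z":-0.2,"ax":0,"ay":0,"az":0},{"x":0,"y":0,"z":-0.24,"ax":0,"ay":0,"az":0},{"x":0,"y":0,"z":-0.24,"ax":0,"ay":0,"az":0},{"x":0,"y":0,"z":-0.24,"ax":0,"ay":0,"az":0},{"x":0,"y":0,"z":-0.24,"ax":0,"ay":0,"az":0},{"x":0,"y":0,"z":-0.24,"ax":0,"ay":0,"az":0},{"x":0,"y":0,"z":-0.24,"ax":0,"ay":0,"az":0}]'
python3 -m handwheel '[{"x":0,"y":0,"z":-0.24,"ax":0,"ay":0,"az":0},{"x":0,"y":0,"z":-0.18,"ax":0,"ay":0,"az":0},{"x":0,"y":0,"z":0,"ax":0,"ay":0,"az":0},{"x":0,"y":0,"z":0,"ax":0,"ay":0,"az":0},{"x":0,"y":0,"z":0,"ax":0,"ay":0,"az":0},{"x":0,"y":0,"z":0,"ax":0,"ay":0,"az":0},{"x":0,"y":0,"z":0,"ax":0,"ay":0,"az":0},{"x":0,"y":0,"z":0,"ax":0,"ay":0,"az":0}]'
python3 - <<'E'
from h import *
a=snap("top","pics/t2.png");b=snap("scene","pics/s2.png")
cv2.imwrite("pics/both2.png",np.hstack([cv2.resize(a[150:310,225:395,::-1],(400,400)),cv2.resize(b[195:325,205:385,::-1],(400,400))]))
E
```

```text
clock: 3.4
position: [535.6, 26.5, 172.3]
ee_rot: [-0.583, 0.812, -0.0, 0.001]
contact_force: [0.6, 0.6, -0.3]
gripper_width: 29.8
grasp_force: 0.0
clock: 4.2
position: [536.9, 28.3, 90.4]
ee_rot: [-0.584, 0.812, -0.0, 0.001]
contact_force: [0.2, -0.5, -0.1]
gripper_width: 29.9
grasp_force: 0.0
```

View pics/both2.png

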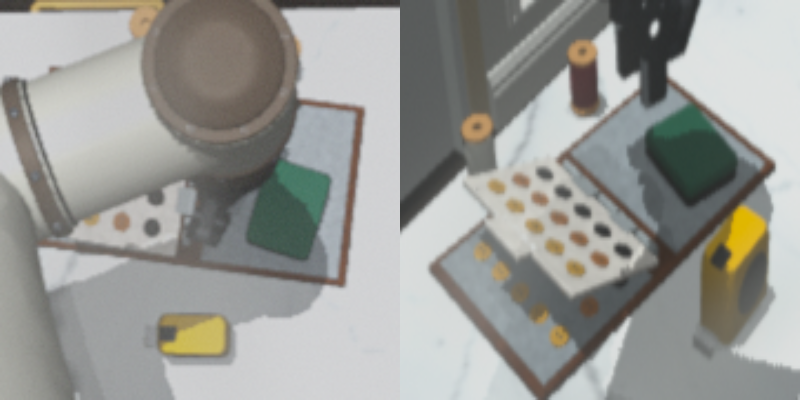

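The fingers hang at z 90 between the hinge and the pad, at about (205,210) in the left crop. They are clear of the leaf, so I'll go down to about z 9.

```bash
python3 -m handwheel '[{"x":0,"y":0,"z":-0.15,"ax":0,"ay":0,"az":0},{"x":0,"y":0,"z":-0.1,"ax":0,"ay":0,"az":0},{"x":0,"y":0,"z":-0.07,"ax":0,"ay":0,"az":0},{"x":0,"y":0,"z":-0.05,"ax":0,"ay":0,"az":0},{"x":0,"y":0,"z":-0.035,"ax":0,"ay":0,"az":0},{"x":0,"y":0,"z":0,"ax":0,"ay":0,"az":0},{"x":0,"y":0,"z":0,"ax":0,"ay":0,"az":0},{"x":0,"y":0,"z":0,"ax":0,"ay":0,"az":0}]'
```

```text
clock: 5.1
position: [537.0, 28.3, 9.0]
ee_rot: [-0.584, 0.812, -0.0, 0.001]
contact_force: [-0.2, 0.4, -0.3]
gripper_width: 29.5
grasp_force: 0.0
```

```bash
python3 -m handwheel '[{"x":-0.01,"y":-0.03,"z":0,"ax":0,"ay":0,"az":0},{"x":-0.015,"y":-0.044,"z":0,"ax":0,"ay":0,"az":0},{"x":-0.015,"y":-0.044,"z":0,"ax":0,"ay":0,"az":0},{"x":-0.015,"y":-0.044,"z":0,"ax":0,"ay":0,"az":0},{"x":-0.015,"y":-0.044,"z":0,"ax":0,"ay":0,"az":0},{"x":-0.015,"y":-0.044,"z":0,"ax":0,"ay":0,"az":0},{"x":-0.015,"y":-0.044,"z":0,"ax":0,"ay":0,"az":0},{"x":0,"y":0,"z":0,"ax":0,"ay":0,"az":0}]'
python3 - <<'E'
from h import *
a=snap("top","pics/t3.png");b=snap("scene","pics/s3.png")
cv2.imwrite("pics/both3.png",np.hstack([cv2.resize(a[150:310,225:395,::-1],(400,400)),cv2.resize(b[195:325,205:385,::-1],(400,400))]))
E
```

```text
clock: 5.9
position: [515.2, -32.0, 8.0]
ee_rot: [-0.583, 0.812, 0.0, -0.001]
contact_force: [0.0, -0.1, 0.8]
gripper_width: 30.3
grasp_force: 0.0
```

View pics/both3.png

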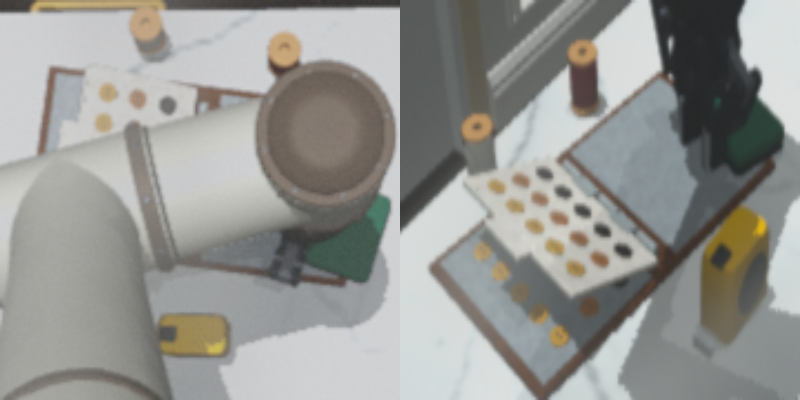

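The pad has moved squarely ahead of the fingers and is now straddling the right edge, at about (345,240) in the left crop. I'll keep pushing.

```bash
python3 -m handwheel '[{"x":-0.014,"y":-0.042,"z":0.005,"ax":0,"ay":0,"az":0},{"x":-0.014,"y":-0.042,"z":0,"ax":0,"ay":0,"az":0},{"x":-0.014,"y":-0.042,"z":0,"ax":0,"ay":0,"az":0},{"x":-0.014,"y":-0.042,"z":0,"ax":0,"ay":0,"az":0},{"x":-0.014,"y":-0.042,"z":0,"ax":0,"ay":0,"az":0},{"x":-0.014,"y":-0.042,"z":0,"ax":0,"ay":0,"az":0},{"x":-0.01,"y":-0.03,"z":0,"ax":0,"ay":0,"az":0},{"x":0,"y":0,"z":0,"ax":0,"ay":0,"az":0}]'
python3 -m handwheel '[{"x":0.01,"y":0.03,"z":0,"ax":0,"ay":0,"az":0},{"x":0.01,"y":0.03,"z":0.1,"ax":0,"ay":0,"az":0},{"x":0,"y":0.05,"z":0.2,"ax":0,"ay":0,"az":0},{"x":0,"y":0.15,"z":0.2,"ax":0,"ay":0,"az":0},{"x":0,"y":0.2,"z":0.15,"ax":0,"ay":0,"az":0},{"x":0,"y":0.24,"z":0,"ax":0,"ay":0,"az":0},{"x":0,"y":0.24,"z":0,"ax":0,"ay":0,"az":0},{"x":0,"y":0,"z":0,"ax":0,"ay":0,"az":0}]' -1
python3 - <<'E'
from h import *
a=snap("top","pics/t4.png");b=snap("scene","pics/s4.png")
cv2.imwrite("pics/both4.png",np.hstack([cv2.resize(a[150:310,225:425,::-1],(400,320)),cv2.resize(b[195:325,205:385,::-1],(400,320))]))
hsv=cv2.cvtColor(a,cv2.COLOR_RGB2HSV);g=cv2.inRange(hsv,(60,80,30),(95,255,200));g[:,:300]=0
cs,_=cv2.findContours(g,cv2.RETR_EXTERNAL,cv2.CHAIN_APPROX_NONE)
for c in cs:
    if cv2.contourArea(c)>100:
        P=np.array([onz("top",*p[0],18)[:2] for p in c],np.float32);print(cv2.minAreaRect(P),cv2.boxPoints(cv2.minAreaRect(P)).round())
E
```

```text
clock: 6.8
position: [497.1, -87.9, 9.3]
ee_rot: [-0.583, 0.812, 0.0, -0.0]
contact_force: [1.2, -0.4, -0.4]
gripper_width: 29.9
grasp_force: 0.0
clock: 7.6
position: [502.4, 106.4, 140.1]
ee_rot: [-0.587, 0.81, -0.0, 0.002]
contact_force: [0.2, -1.6, -0.1]
gripper_width: -0.2
grasp_force: 0.0
((398.0584716796875, -217.46754455566406), (77.21064758300781, 98.83904266357422), 75.73240661621094) [[ 341. -243.]
 [ 436. -267.]
 [ 455. -192.]
 [ 360. -168.]]
((482.3093566894531, -123.6250228881836), (52.11274337768555, 67.53365325927734), 70.89811706542969) [[ 442. -137.]
 [ 506. -159.]
 [ 523. -110.]
 [ 459.  -88.]]
```

View pics/both4.png

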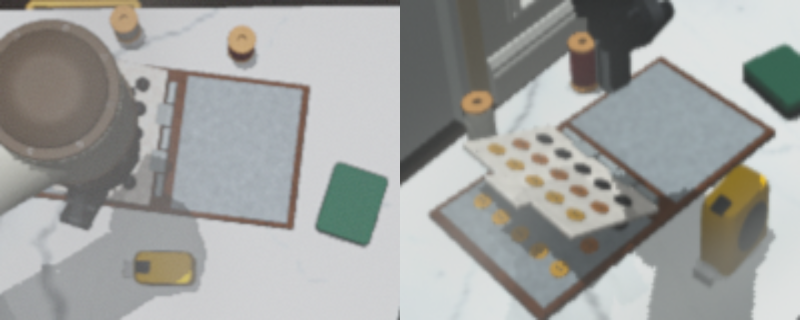

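The pad lies flat on the counter off the board at (482,-124), with a visible gap, and nothing else has moved. Now I'll get the leaf angle from its free-edge corners by casting rays onto the planes bx=±70.

Run:
```python
from h import *
O=np.array([552,61,10.5]);X=np.array([-.995,.1,0]);Y=np.array([-.1,-.995,0])
def cut(n,px,bx):
    c,d=ray(n,*px);s=(bx-(c-O)@X)/(d@X);p=c+d*s-O;return p@Y,p[2],np.hypot(p@Y,p[2]),np.arctan2(p[2],-p@Y)
for n,px,bx in(("scene",(282.9,291.1),70),("scene",(234.3,252.7),-70)): print(n,bx,np.round(cut(n,px,bx),2))
print(np.round((X*0+Y*-1)*110+O,0))
```

```text
scene 70 [-101.59   40.77  109.46    0.38]
scene -70 [-94.68  39.75 102.68   0.4 ]
[563. 170.  10.]
```

```bash
python3 -m handwheel '[{"x":0,"y":0.24,"z":0,"ax":0,"ay":0,"az":0.09},{"x":0,"y":0.24,"z":0,"ax":0,"ay":0,"az":0.05},{"x":0.08,"y":0.22,"z":0,"ax":0,"ay":0,"az":0},{"x":0.08,"y":0.05,"z":0,"ax":-0.09,"ay":0.01,"az":0},{"x":0.08,"y":0,"z":0,"ax":-0.09,"ay":0.01,"az":0},{"x":0.08,"y":0,"z":0,"ax":-0.09,"ay":0.01,"az":0},{"x":0.03,"y":0,"z":0,"ax":-0.09,"ay":0.01,"az":0},{"x":0,"y":0,"z":0,"ax":-0.09,"ay":0.01,"az":0}]' -1
```

```text
clock: 8.5
position: [572.9, 250.0, 139.4]
ee_rot: [-0.626, 0.697, -0.233, -0.262]
contact_force: [0.4, -0.6, -0.3]
gripper_width: 0.3
grasp_force: 0.0
```

θ is about 0.39, and the radii of 109 and 103 fit the given 108. Next I'll work out the arc: a tilted finger under the tab, then upright, then tip pressing.

```bash
cat > arc.py <<'E'
from h import *
O=np.array([552,61,10.5]);X=np.array([-.995,.1,0]);Y=np.array([-.1,-.995,0])
def pose(th):
    r=np.array([-np.cos(th),np.sin(th)]);nu=np.array([-np.sin(th),-np.cos(th)])
    if th<1.6:
        ph=min(.707,max(0,np.pi/2-th)); b=np.array([-np.sin(ph),np.cos(ph)]);n=np.array([np.cos(ph),np.sin(ph)])
        s=20+10*max(0,min(1,(th-.8)/.7)); t=r*122+2.5*nu-s*b-11*n
    else: ph=0;t=r*92+2.5*nu-np.array([11,0])*max(0,-np.cos(2*th) if th>2.36 else 1)*(1 if th<2.36 else 0)
    return O+Y*t[0]+np.array([0,0,t[1]]),ph
E
python3 - <<'E'
from arc import *
ths=[.39]+list(np.arange(.5,3.2,.12));p0=None
for th in ths:
    p,ph=pose(th)
    print(round(th,2),p.round(),round(np.degrees(ph)), (p-p0).round()/200 if p0 is not None else '');p0=p
print(R.from_quat(arm.read_state()["ee_rot"]).as_matrix().round(3).tolist())
E
python3 -m handwheel '[{"x":0,"y":-0.1,"z":-0.12,"ax":0,"ay":0,"az":0},{"x":-0.03,"y":-0.1,"z":-0.15,"ax":0,"ay":0,"az":0},{"x":0,"y":0,"z":-0.15,"ax":0,"ay":0,"az":0},{"x":0,"y":0,"z":-0.12,"ax":0,"ay":0,"az":0},{"x":0,"y":0,"z":0,"ax":0,"ay":0,"az":0},{"x":0,"y":0,"z":0,"ax":0,"ay":0,"az":0},{"x":0,"y":0,"z":0,"ax":0,"ay":0,"az":0},{"x":0,"y":0,"z":0,"ax":0,"ay":0,"az":0}]'
```

```text
0.39 [563. 170.  32.] 41 
0.5 [562. 164.  44.] 41 [-0.005 -0.025  0.06 ]
0.62 [562. 157.  57.] 41 [-0.005 -0.035  0.065]
0.74 [561. 148.  69.] 41 [-0.005 -0.045  0.06 ]
0.86 [560. 137.  78.] 41 [-0.005 -0.055  0.05 ]
0.98 [559. 127.  86.] 34 [-0.005 -0.05   0.035]
1.1 [558. 117.  91.] 27 [-0.005 -0.05   0.03 ]
1.22 [557. 106.  96.] 20 [-0.005 -0.055  0.025]
1.34 [555.  96.  99.] 13 [-0.005 -0.055  0.015]
1.46 [554.  85. 101.] 6 [-0.005 -0.055  0.01 ]
1.58 [553.  73. 103.] 0 [-0.005 -0.055  0.01 ]
1.7 [552.  63. 102.] 0 [-0.005 -0.055 -0.   ]
1.82 [551.  52. 100.] 0 [-0.005 -0.055 -0.01 ]
1.94 [550.  41.  97.] 0 [-0.005 -0.055 -0.015]
2.06 [549.  31.  93.] 0 [-0.005 -0.05  -0.02 ]
2.18 [548.  22.  87.] 0 [-0.005 -0.05  -0.03 ]
2.3 [547.  13.  81.] 0 [-0.005 -0.045 -0.035]
2.42 [545.  -6.  73.] 0 [-0.01  -0.095 -0.04 ]
2.54 [545. -13.  65.] 0 [-0.005 -0.035 -0.045]
2.66 [544. -19.  55.] 0 [-0.005 -0.03  -0.045]
2.78 [543. -24.  45.] 0 [-0.    -0.025 -0.05 ]
2.9 [543. -27.  35.] 0 [-0.   -0.02 -0.05]
3.02 [543. -30.  24.] 0 [-0.    -0.01  -0.055]
3.14 [543. -31.  13.] 0 [-0.    -0.005 -0.055]
[[-0.079, -0.994, -0.073], [-0.75, 0.108, -0.653], [0.657, 0.003, -0.754]]
clock: 9.3
position: [566.3, 211.4, 32.8]
ee_rot: [-0.627, 0.697, -0.231, -0.259]
contact_force: [-0.2, -0.4, 0.7]
gripper_width: 0.1
grasp_force: 0.0
```

```bash
python3 -m handwheel '[{"x":-0.005,"y":-0.05,"z":0,"ax":0,"ay":0,"az":0},{"x":-0.005,"y":-0.05,"z":0,"ax":0,"ay":0,"az":0},{"x":-0.005,"y":-0.05,"z":0,"ax":0,"ay":0,"az":0},{"x":0,"y":-0.05,"z":0,"ax":0,"ay":0,"az":0},{"x":0,"y":0,"z":0,"ax":0,"ay":0,"az":0},{"x":0,"y":0,"z":0,"ax":0,"ay":0,"az":0},{"x":0,"y":0,"z":0,"ax":0,"ay":0,"az":0},{"x":0,"y":0,"z":0,"ax":0,"ay":0,"az":0}]'
python3 - <<'E'
from h import *
b=snap("scene","pics/s5.png")
cv2.imwrite("pics/both5.png",cv2.resize(b[175:325,175:385,::-1],(800,571)))
E
```

```text
clock: 10.1
position: [562.7, 171.3, 31.2]
ee_rot: [-0.628, 0.696, -0.231, -0.26]
contact_force: [-0.3, 0.7, 0.5]
gripper_width: -0.1
grasp_force: 0.0
```

View pics/both5.png

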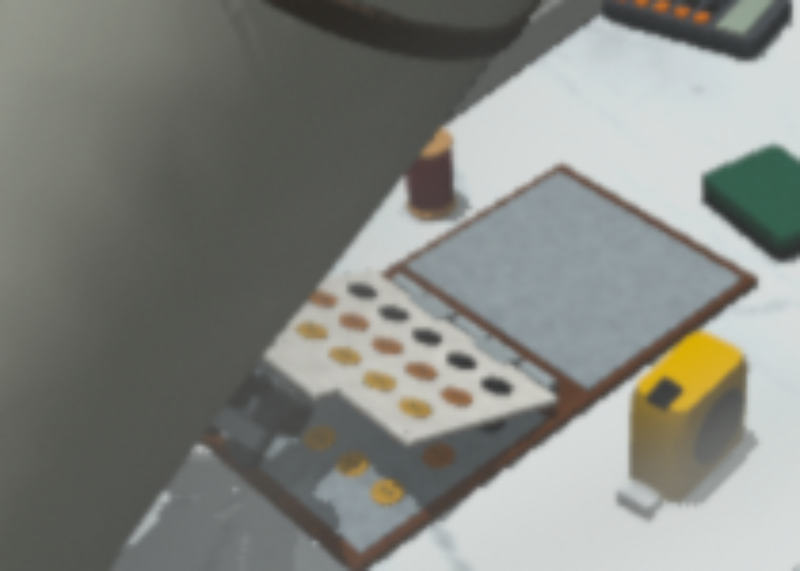

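The fingers sit under the tab, at about (260,400) in the crop. I'll start lifting along the arc.

```bash
python3 -m handwheel '[{"x":-0.005,"y":-0.03,"z":0.06,"ax":0,"ay":0,"az":0},{"x":-0.005,"y":-0.035,"z":0.065,"ax":0,"ay":0,"az":0},{"x":-0.005,"y":-0.045,"z":0.06,"ax":0,"ay":0,"az":0},{"x":-0.005,"y":-0.055,"z":0.05,"ax":0,"ay":0,"az":0},{"x":-0.005,"y":-0.05,"z":0.038,"ax":0.076,"ay":-0.008,"az":0},{"x":-0.005,"y":-0.05,"z":0.028,"ax":0.076,"ay":-0.008,"az":0},{"x":-0.005,"y":-0.055,"z":0.022,"ax":0.076,"ay":-0.008,"az":0},{"x":0,"y":0,"z":0,"ax":0,"ay":0,"az":0}]'
python3 - <<'E'
from h import *
b=snap("scene","pics/s6.png")
cv2.imwrite("pics/both6.png",cv2.resize(b[155:325,175:385,::-1],(700,567)))
E
```

```text
clock: 10.95
position: [555.4, 103.7, 99.6]
ee_rot: [-0.657, 0.734, -0.115, -0.129]
contact_force: [-0.5, -0.0, 0.0]
gripper_width: 0.3
grasp_force: 0.0
```

View pics/both6.png

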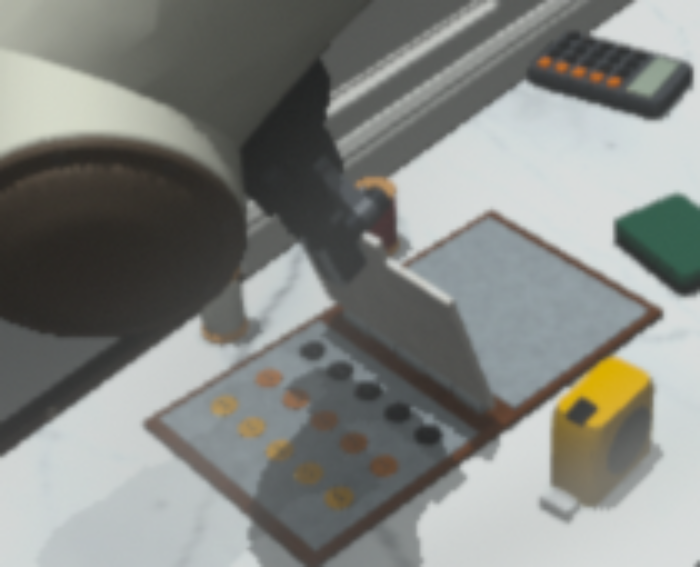

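The leaf is up at roughly 70–75°, with the fingers behind it, and both spools and the tape measure are still standing. I'll continue over the top.

```bash
python3 -m handwheel '[{"x":-0.005,"y":-0.05,"z":0.01,"ax":0.076,"ay":-0.008,"az":0},{"x":-0.005,"y":-0.05,"z":0.005,"ax":0.076,"ay":-0.008,"az":0},{"x":-0.005,"y":-0.055,"z":0,"ax":0.07,"ay":-0.008,"az":0},{"x":-0.005,"y":-0.055,"z":0,"ax":0,"ay":0,"az":0},{"x":-0.005,"y":-0.055,"z":-0.01,"ax":0,"ay":0,"az":0},{"x":-0.005,"y":-0.055,"z":-0.015,"ax":0,"ay":0,"az":0},{"x":-0.005,"y":-0.05,"z":-0.02,"ax":0,"ay":0,"az":0},{"x":0,"y":0,"z":0,"ax":0,"ay":0,"az":0}]'
```

```text
clock: 11.8
position: [547.6, 32.0, 88.6]
ee_rot: [-0.67, 0.743, 0.001, -0.003]
contact_force: [-1.0, 0.6, -0.1]
gripper_width: -0.2
grasp_force: 0.0
```

```bash
python3 -m handwheel '[{"x":-0.005,"y":-0.055,"z":-0.025,"ax":0,"ay":0,"az":0},{"x":-0.005,"y":-0.055,"z":-0.035,"ax":0,"ay":0,"az":0},{"x":-0.005,"y":-0.055,"z":-0.04,"ax":0,"ay":0,"az":0},{"x":-0.005,"y":-0.045,"z":-0.045,"ax":0,"ay":0,"az":0},{"x":0,"y":-0.04,"z":-0.045,"ax":0,"ay":0,"az":0},{"x":0,"y":-0.03,"z":-0.05,"ax":0,"ay":0,"az":0},{"x":0,"y":-0.03,"z":-0.05,"ax":0,"ay":0,"az":0},{"x":0,"y":0,"z":0,"ax":0,"ay":0,"az":0}]'
```

```text
clock: 12.6
position: [543.3, -30.1, 30.0]
ee_rot: [-0.669, 0.743, 0.002, -0.003]
contact_force: [-0.7, -0.8, 0.2]
gripper_width: 0.1
grasp_force: 0.0
```

Now I'll press down gently; contact with the top face at the stop should come at about z 13.

```bash
python3 -m handwheel '[{"x":0,"y":-0.01,"z":-0.03,"ax":0,"ay":0,"az":0},{"x":0,"y":0,"z":-0.03,"ax":0,"ay":0,"az":0},{"x":0,"y":0,"z":-0.02,"ax":0,"ay":0,"az":0},{"x":0,"y":0,"z":-0.005,"ax":0,"ay":0,"az":0},{"x":0,"y":0,"z":0,"ax":0,"ay":0,"az":0},{"x":0,"y":0,"z":0,"ax":0,"ay":0,"az":0},{"x":0,"y":0,"z":0,"ax":0,"ay":0,"az":0},{"x":0,"y":0,"z":0,"ax":0,"ay":0,"az":0}]'
```

```text
clock: 13.4
position: [544.7, -31.0, 15.1]
ee_rot: [-0.67, 0.742, 0.001, -0.001]
contact_force: [-0.0, -0.6, -0.1]
gripper_width: -0.1
grasp_force: 0.0
```

```bash
python3 -m handwheel '[{"x":0,"y":0,"z":-0.005,"ax":0,"ay":0,"az":0},{"x":0,"y":0,"z":-0.005,"ax":0,"ay":0,"az":0},{"x":0,"y":0,"z":0,"ax":0,"ay":0,"az":0},{"x":0,"y":0,"z":-0.005,"ax":0,"ay":0,"az":0},{"x":0,"y":0,"z":0,"ax":0,"ay":0,"az":0},{"x":0,"y":0,"z":0,"ax":0,"ay":0,"az":0},{"x":0,"y":0,"z":0,"ax":0,"ay":0,"az":0},{"x":0,"y":0,"z":0,"ax":0,"ay":0,"az":0}]'
```

```text
clock: 14.2
position: [544.8, -31.0, 13.0]
ee_rot: [-0.67, 0.742, 0.001, -0.001]
contact_force: [-2.4, 0.7, 7.5]
gripper_width: -0.2
grasp_force: 3.9
```

```bash
python3 -m handwheel '[{"x":0,"y":0,"z":-0.005,"ax":0,"ay":0,"az":0},{"x":0,"y":0,"z":0,"ax":0,"ay":0,"az":0},{"x":0,"y":0,"z":-0.005,"ax":0,"ay":0,"az":0},{"x":0,"y":0,"z":0,"ax":0,"ay":0,"az":0},{"x":0,"y":0,"z":0,"ax":0,"ay":0,"az":0},{"x":0,"y":0,"z":0,"ax":0,"ay":0,"az":0},{"x":0,"y":0,"z":0,"ax":0,"ay":0,"az":0},{"x":0,"y":0,"z":0,"ax":0,"ay":0,"az":0}]'
```

```text
clock: 15.0
position: [545.0, -31.0, 12.7]
ee_rot: [-0.67, 0.742, 0.0, -0.001]
contact_force: [-4.9, 1.1, 19.2]
gripper_width: -0.0
grasp_force: 9.6
```

Force rose to 19 N with almost no movement, at z 12.7, so the leaf is on its stop. I'll retreat straight up and check.

```bash
python3 -m handwheel '[{"x":0,"y":0,"z":0.05,"ax":0,"ay":0,"az":0},{"x":0,"y":0,"z":0.15,"ax":0,"ay":0,"az":0},{"x":0,"y":0,"z":0.24,"ax":0,"ay":0,"az":0},{"x":0,"y":0,"z":0.24,"ax":0,"ay":0,"az":0},{"x":0,"y":0,"z":0.24,"ax":0,"ay":0,"az":0},{"x":-0.2,"y":0,"z":0.1,"ax":0,"ay":0,"az":0},{"x":-0.2,"y":0,"z":0.1,"ax":0,"ay":0,"az":0},{"x":0,"y":0,"z":0,"ax":0,"ay":0,"az":0}]'
python3 - <<'E'
from h import *
a=snap("top","pics/t7.png");b=snap("scene","pics/s7.png")
cv2.imwrite("pics/both7.png",np.hstack([cv2.resize(a[140:320,225:425,::-1],(400,400)),cv2.resize(b[185:325,205:405,::-1],(400,400))]))
E
```

```text
clock: 15.8
position: [462.0, -31.3, 237.1]
ee_rot: [-0.67, 0.742, -0.0, 0.001]
contact_force: [1.1, -0.4, 0.1]
gripper_width: -0.3
grasp_force: 0.0
```

View pics/both7.png

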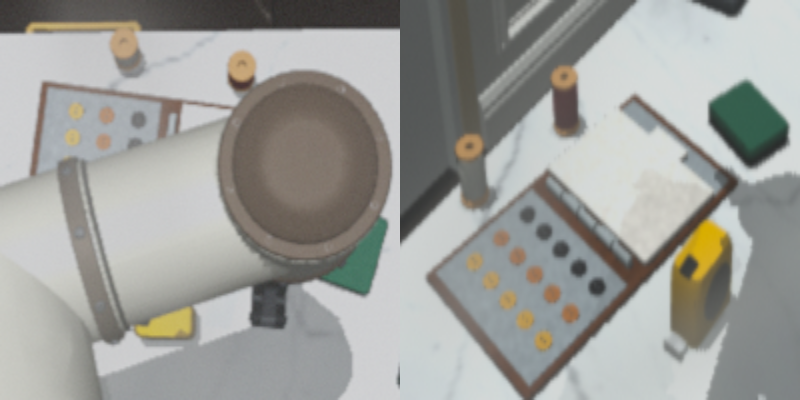

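The leaf lies flat on the right page and the left-page buttons are all visible. The pad is clear of the board, and the spools and tape measure stand where they were. The robot is touching nothing.

```bash
python3 -c "
from bench import arm
print(arm.job_done())"
```

```text
the job is handed in; nothing more can be done
None
```

The job is done and handed in at about 16 s: the small ink pad lies flat on the counter off the board, the leaf is pressed flat on the right page, and the spools and tape measure were not touched.

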